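Load the sawing board and hold the stick in its corner

ROBOT

A 6-joint arm with a two-finger parallel gripper is mounted at the origin on the work surface. World frame = base frame: x ahead of the robot, y to its left, z up, the work surface at z = 0. Lengths are in m, angles in rad, forces in N, time in s.
With the tool pointing down it reaches from about 0.35 to 0.775 m from the base axis. Payload 7.3 kg.
Tool frame: the origin (TCP) lies midway between the tips of the shut fingers; the grasp point (between the pads) lies grasp_offset behind it (grasp_offset is the distance from the TCP to the grasp point, in m); z points along the fingers, y is the line along which they close (so a half turn about z gives the same grasp; the last joint's range is limited). The gripper opens to 92 mm and grips with 3 to 60 N. Pads are 19 mm wide; open, the fingers measure 130 mm over their backs; the gripper's body (75 mm by 190 mm) begins 47 mm behind the grasp point.
Start: joints at [-1.328, 0.342, 1.524, -0, 1.275, -0.146], TCP at [0.199, -0.486, 0.227] pointing down, gripper open.
Joint ranges: [-2.53, 2.53], [-0.77, 2.02], [0.04, 2.7], [-1, 4.14], [0.28, 2.66], [-3.11, 3.11]. Speed limits (rad/s): [2.57, 2.57, 3.14, 3.14, 3.14, 3.14].

INTERFACE

Orientations are given as [roll, pitch, yaw] about the fixed x, y, z axes, in that order (R = Rz(yaw) Ry(pitch) Rx(roll)).
In Python, from cell import * gives the robot as it stands.
- The arm moves only by the tool step_arm, never from a script. Its argument "plan" is a list of rows, each a list of 5 numbers: the closure, from -1 (fully open) to 1 (shut), then the shift along the tool's x, y, z in m, then the turn about the tool's z in rad. In form: [[hand, x, y, z, twist], ...]. A call has 1 to 20 rows; each row is the pose to reach, as a shift and turn from the pose commanded when the call began, along the tool's axes at that moment; what a row does not reach only later rows make up. A row lasts 1/8 s, in which the tool goes at most 62.5 mm and 10.7 degrees, less where a joint would pass 70% of its speed; a pose out of reach is approached as far as the arm can. A call with a gripper value outside its range is refused whole. The fingers move at their own pace and stop on an object; "grip_force" is the grip in N (left out, the last holds). Time passes only in rows, so rows that repeat a pose let the fingers close. It gives the time, the measured TCP pose, the force, the opening and the grip force at its end, in the units of the state.
- observe(): the state, without advancing time (a new reading comes with each control period).
- read_camera(name): name is "scene" or "top"; returns a dict with "img" (400x640x3 uint8, red, green, blue), "range_z" (400x640 float32, m along the optical axis (not along the pixel's ray), 0 where there is no reading), "fx", "fy", "cx", "cy" (pixels), "k1" (the pictures are not rectified: a ray, as slopes to the right and down, at radius r is drawn at 1 + k1 r^2 times it, then the intrinsics apply), "R" (3x3) and "t" (3): a world point X has camera coordinates R X + t. Camera axes: x right, y down, z forward; pixel columns grow to the right and rows downward; lengths in m; the calibration is good to about 2 mm. A picture is of the moment at which its call begins.
- hand_in(): hands the job in; it is judged then, once.
The state is a dict: "time": time; "qpos": joint angles; "qvel": joint speeds; "joint_efforts": joint torques, N m; "tool_pos": TCP position; "tool_rot": TCP orientation; "contact_force": force on the tool from outside, world axes, zero at the start; "torque": the same for the moment, N m; "opening": finger opening in m; "grip_force": force on a finger pad.
Only numpy, scipy, OpenCV 4.12 (cv2) and the standard library are available. Lean on these libraries where they do the work, as an engineer would, in place of code of your own. Each camera call takes 0.05 s, during which the arm holds its last target. There are 200 camera calls.

TASK

Take away the short block that has just been cut and still lies on the sawing board, and put it in the black tray with the others. Then take the long uncut stick, lay it flat on the sawing board and press it into the corner so that it bears firmly against the fence and the end stop at the same time; finish while you are still holding it pressed there, ready to be sawn. Leave the saw, mallet and ear defenders where they lie.

Things in the scene. Friction and masses are not known exactly. Their poses are not given: they have to be found in the camera images.
- sawing_board: Sawing board screwed to the bench: pale plywood base 180 (x) x 240 (y) x 18 mm thick, smooth (friction of wood on wood about 0.4). Origin at the centre of its underside, on the bench; its x points across the board towards the dark fence, its y along the fence towards the end stop, z up. It may be turned a little and never moves.
- fence: Dark wooden fence fixed along the far long side of the sawing board, 240 (along its y) x 30 (x) mm, standing 20 mm above the base, so lower than the sticks. Origin at the centre of its underside (on the base, 18 mm above the bench); axes as the board's. Its working face is 15 mm from the origin on the -x side. A 2 mm saw kerf crosses it 85 mm from the end stop.
- stop: Dark wooden end stop fixed to the base at the +y end of the fence, butting against it: 50 (x) x 30 (y) mm, 20 mm high above the base. Origin at the centre of its underside (on the base); axes as the board's. Its working face is 15 mm from the origin on the -y side.
- corner (a point): The inside corner where the working faces of fence and stop meet, at the top of the base (18 mm above the bench). Axes as the board's: the free room lies towards -x (away from the fence) and -y (away from the stop). With the stick fully home its centre is 25 mm to -x, 90 mm to -y and 25 mm up from here.
- blank_center (a point): Centre (half-way up) of the long uncut pale wooden stick, 50 x 50 mm in section and 180 mm long along its y, planed smooth; about 0.25 kg. It starts lying on the bench at one side of the board; the tray is at the other side. Either end may go to the stop.
- blank: The same long stick; origin at the centre of its underside, 25 mm below its centre, z up.
- cut_block_center (a point): Centre (half-way up) of the block just cut: pale wood, 50 x 50 mm in section, 85 mm long along its y, about 0.11 kg. It starts on the base of the sawing board, lying loose near the corner, 2 to 20 mm clear of the fence and the stop.
- cut_block: The same block; origin at the centre of its underside, 25 mm below its centre, z up.
- tray: Open black plastic tray fixed to the bench, outside 240 (x) x 200 (y) x 45 mm high, walls and floor 5 mm. Origin at the centre of its underside, z up. Two earlier cut blocks lie in it along its -x end wall.
- tray_space (a point): Point on the tray's floor (5 mm above the bench), 30 mm to +x of the tray's centre: the middle of the free part, which is about 160 x 190 mm. Axes as the tray's.
- saw: Tenon saw lying flat on the bench beyond the fence: steel blade with brass back, dark wooden handle at +y; about 310 x 80 x 20 mm. Bystander.
- mallet: Wooden mallet, head 65 x 140 x 90 mm, handle 230 mm along its x; origin under the middle of the head. Bystander.
- ear_defenders: Folded black ear defenders, about 155 x 160 x 56 mm; origin under the middle. Bystander.
Not all that is in view belongs to the job. Leave any orange or red look-alike of the cut_block alone.

How it is judged:
On the way:
1. the block just cut lies in the tray, let go (x of cut_block_center in the frame of tray between -0.115 and 0.115 m and y of cut_block_center in the frame of tray between -0.095 and 0.095 m and z of cut_block_center in the frame of tray between 0.01 and 0.09 m and contact force between cut_block and the fingers below 0.05 N and linear speed of cut_block below 0.03 m/s), for 0.2 s.
At the end, for the whole second after the job is handed in: Stick flat in the corner: centre within about 3 mm of home, parallel to the fence within 0.025 rad, still, pressing over 3 N on the fence and over 3 N on the stop while the fingers bear on it with over 3 N. Cut block at rest in the tray, let go; no tool moved over 30 mm (all of step 1 and x of blank_center in the frame of corner between -0.028 and -0.0225 m and y of blank_center in the frame of corner between -0.0935 and -0.0875 m and z of blank_center in the frame of corner between 0.022 and 0.0275 m and angle between the y axis of blank_center and the y axis of fence, either way round below 0.025 rad and contact force between blank and fence above 3 N and contact force between blank and stop above 3 N and contact force between blank and the fingers above 3 N and linear speed of blank below 0.02 m/s); the arm keeps its last pose, push and grip.
It fails at once if the saw is moved more than 30 mm (distance of saw from where it was at the start of the episode above 0.03 m).
It fails at once if the mallet is moved more than 30 mm (distance of mallet from where it was at the start of the episode above 0.03 m).
It fails at once if the ear defenders is moved more than 30 mm (distance of ear_defenders from where it was at the start of the episode above 0.03 m).
It also fails if it takes over 61 s, if anything falls off the work surface, if the arm or the gripper's body presses on something with over 40 N, if the wrist force passes 120 N, or if a joint passes its speed limit or range.

## Working session

There is one attempt and no reset: what is moved stays moved. The work goes in short steps, Python scripts to look and compute and a tool call to move; the robot and the scene stay as the last step left them, time stands still between calls to the robot, and variables do not carry over. Pictures are saved under pics/ and viewed, at most 10 in all, crops included, and the job is handed in when it is done.

Besides the shell and the picture viewer there is one more tool, called after "Request:" by a JSON object that holds its "fn" and its "kwargs", one argument or row to a line. step_arm: Moves the arm, as the interface text tells. Its arguments: {"type":"object","properties":{"plan":{"type":"array","items":{"type":"array","items":{"type":"number"}}},"grip_force":{"type":"number"}},"required":["plan"]}

```bash
ls; mkdir -p pics
python3 - <<'E'
from cell import *
import cv2,numpy as np
s=observe();print(s)
for n in("top","scene"):
    c=read_camera(n);cv2.imwrite(f"pics/{n}0.png",c["img"][:,:,::-1]);np.savez(f"{n}0.npz",**c)
    print(n,c["fx"],c["fy"],c["cx"],c["cy"],c["k1"],c["R"],c["t"],(c["range_z"]>0).mean())
try: print(grasp_offset)
except Exception as e: print(e)
E
```

```text
pics
{'time': 0.0, 'qpos': array([-1.32798107e+00,  3.42735823e-01,  1.52501604e+00, -1.55384614e-05,
        1.27541372e+00, -1.45989239e-01]), 'qvel': array([ 2.80317957e-04, -1.63810904e-03,  5.54292385e-04, -1.30105095e-04,
        3.80363684e-04,  4.07966687e-05]), 'joint_efforts': array([-4.34289575e-05, -4.31241953e+01, -2.44223785e+01,  7.17279408e-02,
        5.58560807e-02, -1.12751393e-04]), 'tool_pos': array([ 0.19893942, -0.48540206,  0.22603851]), 'tool_rot': array([-3.14003430e+00, -2.14115259e-04,  3.88808862e-01]), 'contact_force': array([ 0.95076755, -0.20268955,  0.29032629]), 'torque': array([-0.01707753, -0.02160961, -0.01716349]), 'grip_force': 0.0, 'opening': 0.09154002365837358}
top 491.4983084267333 491.4983084267333 314.90637684698993 202.67579942146227 -0.04960596765550447 [[ 0.00605989 -0.99968686  0.02427891]
 [-0.99245055 -0.00898665 -0.1223158 ]
 [ 0.12249568 -0.0233544  -0.99219423]] [-0.01579942  0.57146179  1.13821637] 0.9960546875
scene 378.05855790551044 378.05855790551044 321.27139944659154 206.93330406285796 -0.06182911907967637 [[ 0.35713484  0.93397228  0.01226734]
 [ 0.47905148 -0.1718748  -0.86079541]
 [-0.8018506   0.31329672 -0.50880328]] [-0.19758615 -0.20845059  1.36405584] 0.99452734375
0.0188
```

View pics/top0.png

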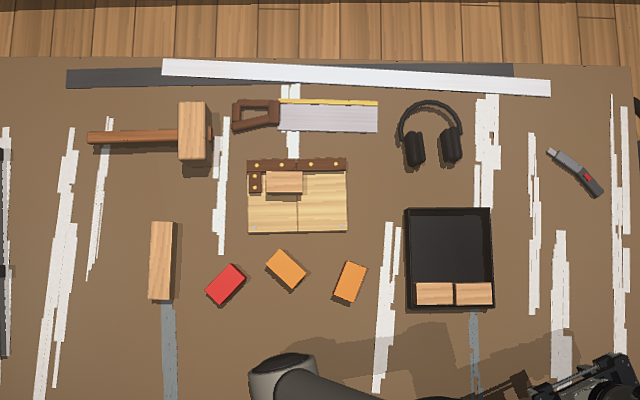

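View pics/scene0.png

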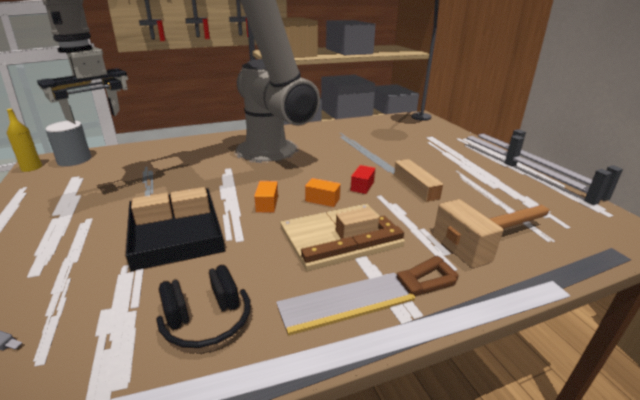

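The top view shows the board at about (297,196), with the dark fence along its upper edge and the stop at (255,183). The cut block is at (284,182), the stick at (161,261) and the tray at (449,258). The orange and red decoys lie around (225–350, 270–285). The scene view agrees.

```bash
cat > h.py <<'E'
import numpy as np,cv2
def slopes(c):
    K=np.array([[c["fx"],0,c["cx"]],[0,c["fy"],c["cy"]],[0,0,1]],float)
    v,u=np.mgrid[0:400,0:640]
    p=np.stack([u,v],-1).reshape(-1,1,2).astype(float)
    s=cv2.undistortPoints(p,K,np.array([float(c["k1"]),0,0,0])).reshape(400,640,2)
    return np.dstack([s,np.ones((400,640))])
def cloud(c):
    return (slopes(c)*c["range_z"][...,None]-c["t"])@c["R"]
def onplane(c,z):
    d=slopes(c)@c["R"]; o=-c["R"].T@c["t"]
    return o+d*((z-o[2])/d[...,2])[...,None]
def comp(m,u,v):
    m=cv2.morphologyEx(m.astype(np.uint8),cv2.MORPH_OPEN,np.ones((2,2)))
    n,l=cv2.connectedComponents(m,connectivity=4); return (l==l[v,u])&(l[v,u]>0)
def rect(c,m,z):
    "outline of the mask cast onto height z -> centre, long size, short size, yaw of the long side"
    cs,_=cv2.findContours(m.astype(np.uint8),cv2.RETR_EXTERNAL,cv2.CHAIN_APPROX_NONE)
    q=max(cs,key=len).reshape(-1,2); P=onplane(c,z)[q[:,1],q[:,0],:2]
    (x,y),(w,h),a=cv2.minAreaRect((P*1000).astype(np.float32))
    if w<h: w,h,a=h,w,a+90
    a=(a+90)%180-90
    return np.round([x,y,w,h,a],1)
E
python3 - <<'E'
from h import *
c=dict(np.load("top0.npz"));C=cloud(c);Z=C[...,2]
hsv=cv2.cvtColor(c["img"],cv2.COLOR_RGB2HSV)
for n,(u,v) in dict(block=(284,182),blank=(161,261),base=(320,210),fence=(320,164),stop=(255,186),bench=(200,350),ob=(284,270),tray=(449,240),tb=(433,293),wall=(407,250),mal=(193,130)).items():
    print(n,c["img"][v,u],hsv[v,u],np.round(C[v,u]*1000,1),"noise",np.round(Z[v-2:v+3,u-2:u+3].std()*1000,1))
for n,u,v,z0,z1,z in [("block",284,182,.055,.085,.068),("blank",161,261,.035,.065,.05),("base",320,210,.01,.028,.018)]:
    m=comp((Z>z0)&(Z<z1),u,v);print(n,m.sum(),np.median(Z[m]),rect(c,m,z))
m=comp((Z>.008)&(Z<.09),320,210);print("boardall",rect(c,m,.018))
dark=(hsv[...,2]<115)&(Z>.028)&(Z<.05)
m=comp(dark,320,164);print("fence+stop",m.sum(),rect(c,m,.038))
m=comp((Z>.034)&(Z<.06)&(hsv[...,2]<60),407,250);print("tray",m.sum(),rect(c,m,.045))
E
```

```text
block [231 187 136] [ 16 105 231] [615.6  61.7  66.7] noise 1.8
blank [213 165 120] [ 15 111 213] [430.3 344.5  51.9] noise 2.5
base [233 211 152] [ 22  89 233] [555.8 -24.3  19. ] noise 2.0
fence [128  88  63] [ 12 129 128] [664.6 -23.   40.6] noise 2.3
stop [248 217 117] [ 23 135 248] [609.9 131.8  38.8] noise 2.4
bench [140 113  84] [ 16 102 140] [220.6 258.8  -1.1] noise 2.7
ob [230 156  80] [ 15 166 230] [411.9  59.6  48.9] noise 2.7
tray [53 50 48] [12 24 53] [ 486.1 -342.1    3.9] noise 233.9
tb [221 174 125] [ 15 111 221] [ 360.5 -286.4   54.4] noise 1.4
wall [39 32 26] [14 85 39] [ 460.5 -232.4   28.6] noise 16.0
mal [226 180 132] [ 15 106 226] [730.9 272.3  92.6] noise 1.8
block 801 0.06855068221920028 [614.3  61.6  83.8  49.6 -89.5]
blank 1798 0.05046070660529001 [431.3 344.1 180.5  54.8  -1. ]
base 4828 0.018839605812422944 [575.   30.7 239.7 146.8 -88.2]
boardall [591.7  31.  242.6 180.4 -88.3]Traceback (most recent call last):
  File "<stdin>", line 10, in <module>
  File "h.py", line 19, in rect
    q=max(cs,key=len).reshape(-1,2); P=onplane(c,z)[q[:,1],q[:,0],:2]
      ~~~^^^^^^^^^^^^
ValueError: max() iterable argument is empty
```

```bash
python3 - <<'E'
from h import *
c=dict(np.load("top0.npz"));C=cloud(c);Z=C[...,2]
hsv=cv2.cvtColor(c["img"],cv2.COLOR_RGB2HSV);V=hsv[...,2].astype(float)
print("cam",np.round(-c["R"].T@c["t"],3))
print("blank row 261",V[261,144:182]);print("col 320",V[150:180,320]);print("col 335",V[150:180,335]);print("row197",V[178,244:276])
P18=onplane(c,.018);P38=onplane(c,.038)
def line(P,q):
    p=np.array([P[v,u,:2] for u,v in q])*1000
    a=cv2.fitLine(p.astype(np.float32),cv2.DIST_HUBER,0,.01,.01).ravel()
    if abs(a[0])>abs(a[1]): yaw=np.degrees(np.arctan(a[1]/a[0]))
    else: yaw=np.degrees(np.arctan(-a[0]/a[1]))
    return np.round([yaw,a[2],a[3]],2)
far=[(u,152+int(np.argmax(np.abs(np.diff(V[152:164,u]))))+.5) for u in range(262,342)]
bot=[(u,163+int(np.argmax(np.diff(V[163:178,u])))+.5) for u in range(308,342)]
fl=lambda L:[(u,int(v+.5)) for u,v in L]
print("far",line(P38,fl(far)),"bot18",line(P18,fl(bot)),"bot38",line(P38,fl(bot)))
print(fl(bot)[::6])
for z in(.068,):
  m=comp((V>180)&(Z>.055)&(Z<.085),284,182);print("block",m.sum(),rect(c,m,z))
for th in(170,185,195):
  m=comp((V>th)&(Z>.03)&(Z<.07),161,261);print("blank",th,m.sum(),rect(c,m,.05))
m=comp((V<75)&(C[...,0]>.2)&(Z<.075),449,240);ys,xs=np.nonzero(m);print("tray",m.sum(),rect(c,m,.045))
m=comp((V>150)&(Z>.04)&(Z<.07),433,293);print("tb",rect(c,m,.055))
m=comp((V>150)&(Z>.04)&(Z<.07),473,293);print("tb",rect(c,m,.055))
E
python3 - <<'E'
import cv2
i=cv2.imread("pics/top0.png")
cv2.imwrite("pics/crop1.png",cv2.resize(i[140:310,140:360],None,fx=3.5,fy=3.5,interpolation=cv2.INTER_NEAREST))
E
```

```text
cam [0.428 0.016 1.2  ]
blank row 261 [144. 145. 145. 144. 136. 196. 231. 226. 225. 220. 218. 220. 222. 222.
 218. 209. 209. 213. 214. 219. 219. 216. 217. 218. 224. 236. 217.  90.
  79.  85.  87.  85. 113. 126. 124. 125. 123. 121.]
col 320 [149. 149. 149. 149. 150. 150. 151. 151. 127. 116. 118. 123. 121. 122.
 128. 125. 123. 121. 121. 133.  71.  65. 130. 124. 239. 239. 229. 216.
 217. 222.]
col 335 [150. 149. 149. 148. 149. 149. 150. 148. 130. 118. 118. 134. 231. 247.
 253. 197. 127. 118. 123. 118.  64.  76. 134. 124. 239. 238. 226. 220.
 222. 226.]
row197 [148. 150. 105. 188. 192. 103. 115. 117. 111. 117. 122. 126. 122. 113.
 115. 125. 100. 130. 185. 226. 235. 210. 210. 221. 217. 217. 217. 215.
 215. 216. 215. 215.]
far [  1.64 678.5   24.74] bot18 [ 6.1000e-01  6.4455e+02 -4.2000e+01] bot38 [ 6.1000e-01  6.4088e+02 -4.1020e+01]
[(308, 175), (314, 175), (320, 174), (326, 174), (332, 174), (338, 174)]
block 720 [615.5  60.5  81.7  47.2 -89.5]
blank 170 1623 [431.1 345.9 179.8  49.3  -0.6]
blank 185 1600 [431.8 346.  178.   48.9  -0.7]
blank 195 1574 [431.9 345.8 177.7  48.5  -0.8]
tray 7211 [ 439.3 -330.5  241.1  209.7    1.1]
tb [ 357.2 -291.2   84.5   48.1  -89.9]
tb [ 357.1 -384.2   83.8   48.3   90. ]
```

View pics/crop1.png

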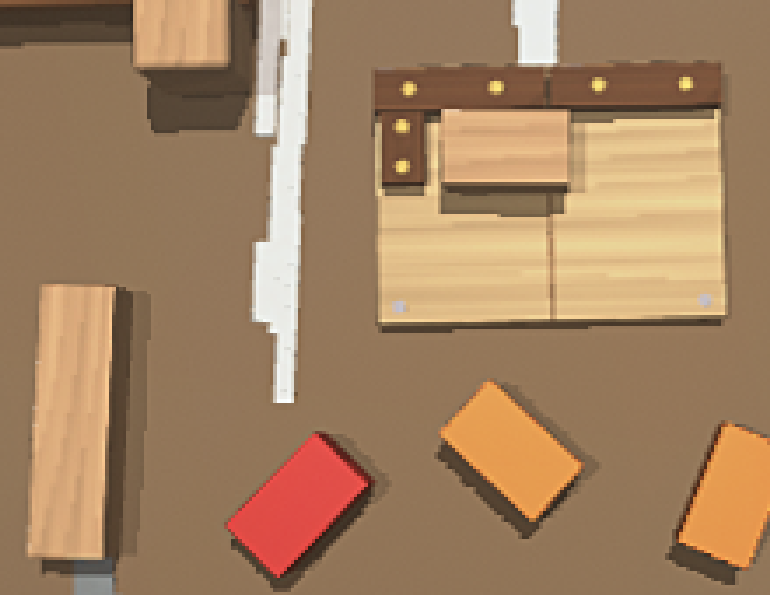

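The crop confirms the board layout. The block sits close to the fence and is parallel to it within about 1°, and the stick's long side runs along world x. I'll grip the block across x with the fingertips above the fence top.

```bash
cat >> h.py <<'E'
def tgt(x,y,z,psi,s=None):
    "shift in tool axes from the present pose to TCP x,y,z (m) at yaw psi (rad)"
    from scipy.spatial.transform import Rotation as Ro
    if s is None:
        from cell import observe; s=observe()
    R=Ro.from_euler("xyz",s["tool_rot"]).as_matrix()
    d=R.T@(np.array([x,y,z])-s["tool_pos"]); tw=-((psi-s["tool_rot"][2]+np.pi)%(2*np.pi)-np.pi)
    print(np.round(d,4),round(tw,4))
E
python3 - <<'E'
from h import *
c=dict(np.load("top0.npz"));P=onplane(c,.038);Q=onplane(c,.018);T=onplane(c,.045)
print("stop face top",P[178,261],P[184,261],"low",Q[178,262]); print("base left",Q[200,247],"right",Q[200,347])
print("tray",T[208,449],T[309,449],T[258,405],T[258,493])
tgt(.6145,.0615,.14,np.pi/2+.01)
E
```

```text
stop face top [0.6295342  0.11792565 0.038     ] [0.61500457 0.117636   0.038     ] low [0.63303095 0.11725153 0.018     ]
base left [0.5787314  0.15244188 0.018     ] right [ 0.58095288 -0.08982699  0.018     ]
tray [ 0.5604493  -0.33180658  0.045     ] [ 0.32303933 -0.3259846   0.045     ] [ 0.44123389 -0.22391294  0.045     ] [ 0.44191886 -0.43477414  0.045     ]
[ 0.5918 -0.3485  0.0867] -1.192
```

Request:
{"fn": "step_arm", "kwargs": {
  "plan": [
    [-1,0.592,-0.3485,0.087,-1.192],
    [-1,0.592,-0.3485,0.087,-1.192],
    [-1,0.592,-0.3485,0.087,-1.192],
    [-1,0.592,-0.3485,0.087,-1.192],
    [-1,0.592,-0.3485,0.087,-1.192],
    [-1,0.592,-0.3485,0.087,-1.192],
    [-1,0.592,-0.3485,0.087,-1.192],
    [-1,0.592,-0.3485,0.087,-1.192],
    [-1,0.592,-0.3485,0.087,-1.192],
    [-1,0.592,-0.3485,0.087,-1.192],
    [-1,0.592,-0.3485,0.087,-1.192],
    [-1,0.592,-0.3485,0.087,-1.192],
    [-1,0.592,-0.3485,0.087,-1.192],
    [-1,0.592,-0.3485,0.087,-1.192]
  ],
  "grip_force": 20
}}

```text
time: 1.85
tool_pos: [0.6142, 0.0598, 0.1399]
tool_rot: [-3.141, 0.0, 1.579]
contact_force: [-0.1, 0.2, 0.6]
opening: 0.0919
grip_force: 0.0
```

```bash
python3 -c "
from h import *
tgt(.6145,.0615,.046,np.pi/2+.01)"
```

```text
[0.0017 0.0004 0.0939] -0.0014
```

Request:
{"fn": "step_arm", "kwargs": {
  "plan": [
    [-1,0.0017,0.0004,0.05,0],
    [-1,0.0017,0.0004,0.09,0],
    [-1,0.0017,0.0004,0.0975,0],
    [-1,0.0017,0.0004,0.0975,0],
    [0.3,0.0017,0.0004,0.0975,0],
    [1,0.0017,0.0004,0.0975,0],
    [1,0.0017,0.0004,0.0975,0],
    [1,0.0017,0.0004,0.0975,0],
    [1,0.0017,0.0004,0.0975,0],
    [1,0.0017,0.0004,0.0975,0]
  ]
}}

```text
time: 3.1
tool_pos: [0.6152, 0.0628, 0.0423]
tool_rot: [3.141, 0.0, 1.581]
contact_force: [-0.0, -0.4, 0.9]
opening: 0.0503
grip_force: 20.0
```

Request:
{"fn": "step_arm", "kwargs": {
  "plan": [
    [1,0,0,-0.05,0],
    [1,0,0,-0.1,0],
    [1,-0.05,-0.017,-0.11,0],
    [1,-0.39,-0.135,-0.11,0],
    [1,-0.39,-0.135,-0.11,0],
    [1,-0.39,-0.135,-0.11,0],
    [1,-0.39,-0.135,-0.11,0],
    [1,-0.39,-0.135,-0.11,0],
    [1,-0.39,-0.135,-0.11,0],
    [1,-0.39,-0.135,-0.11,0],
    [1,-0.39,-0.135,-0.11,0],
    [1,-0.39,-0.135,-0.11,0]
  ]
}}

```text
time: 4.6
tool_pos: [0.4845, -0.3272, 0.1521]
tool_rot: [-3.141, -0.0, 1.583]
contact_force: [-0.1, 0.1, -2.0]
opening: 0.0498
grip_force: 20.0
```

Run:
```python
from h import *
from cell import *
c=read_camera("top");cv2.imwrite("pics/top1.png",c["img"][:,:,::-1]);np.savez("top1.npz",**c)
tgt(.48,-.33,.031,np.pi/2+.01)
```

```text
[-0.0027 -0.0046  0.1212] 0.0018
```

View pics/top1.png

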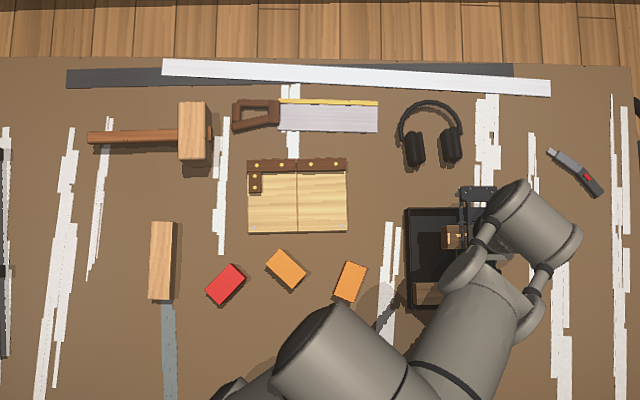

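The block is held over the free part of the tray at about (455,237), and the sawing board is clear. I'll lower it and let go.

Request:
{"fn": "step_arm", "kwargs": {
  "plan": [
    [1,0,-0.0045,0.06,0],
    [1,0,-0.0045,0.105,0],
    [1,0,-0.0045,0.118,0],
    [1,0,-0.0045,0.122,0],
    [1,0,-0.0045,0.122,0],
    [-0.5,0,-0.0045,0.122,0],
    [-0.5,0,-0.0045,0.122,0],
    [-0.5,0,-0.0045,0.122,0],
    [-0.5,0,-0.0045,0.08,0],
    [-0.5,0,-0.0045,0.02,0],
    [-1,0,-0.0045,-0.04,0],
    [-1,0,-0.0045,-0.04,0],
    [-1,0,-0.0045,-0.04,0]
  ]
}}

```text
time: 6.28
tool_pos: [0.4792, -0.3284, 0.192]
tool_rot: [-3.141, -0.0, 1.581]
contact_force: [-0.7, 0.6, -0.2]
opening: 0.0907
grip_force: 0.0
```

Run:
```python
from h import *
c=dict(np.load("top1.npz"));C=cloud(c);Z=C[...,2];V=cv2.cvtColor(c["img"],cv2.COLOR_RGB2HSV)[...,2].astype(float)
P18=onplane(c,.018);P38=onplane(c,.038)
def sub(a,lo):  # subpixel strongest rise
    d=np.diff(a);return lo+.5+np.sum(np.arange(len(d))*d.clip(0))/max(d.clip(0).sum(),1)
far=[];
for u in range(262,342):
    d=-np.diff(V[154:163,u]);d=d.clip(0);far.append((u,154.5+(np.arange(len(d))*d).sum()/d.sum()))
def at(P,u,v):
    i=int(v);f=v-i;return P[i,u]*(1-f)+P[i+1,u]*f
X=np.array([at(P38,u,v) for u,v in far]);k=np.polyfit(X[:,1],X[:,0],1);print("fence far edge: x at y=.03",np.polyval(k,.03),"yaw",-k[0],np.std(X[:,0]-np.polyval(k,X[:,1])))
print("near base edge",end=" ")
nr=[]
for u in range(255,342):
    d=-np.diff(V[226:238,u]);i=int(np.argmax(d));nr.append(at(P18,u,226.5+i))
X=np.array(nr);k=np.polyfit(X[:,1],X[:,0],1);print(np.polyval(k,.03),-k[0])
for u in (270,285,320):print(u,V[163:178,u])
print("stop row",V[182,244:268]); 
s=[]
for v in range(175,191):
    d=np.diff(V[v,256:266]).clip(0);w=256.5+(np.arange(9)*d).sum()/d.sum();i=int(w);f=w-i;s.append(P38[v,i]*(1-f)+P38[v,i+1]*f)
print("stop face y@z38",np.mean(s,0))
tgt(.4315,.3455,.17,np.pi)
tgt(.4315,.3455,.17,0)
```

```text
fence far edge: x at y=.03 0.6790284695595575 yaw 0.025159412335242208 0.0013816836239508405
near base edge 0.5051363749593061 0.03087184166744449
270 [123. 126. 130. 128. 127. 124. 124. 135.  75.  66. 126. 121. 242. 241.
 236.]
285 [126. 127. 130. 128. 125. 125. 127. 119.  69.  76. 117. 244. 241. 237.
 234.]
320 [127. 132. 130. 127. 125. 126. 138.  75.  68. 133. 128. 243. 242. 233.
 221.]
stop row [152. 151. 145. 208. 190. 106. 121. 124. 122. 119. 119. 121. 118. 119.
 121. 128. 106. 133. 186. 226. 232. 230. 229. 229.]
stop face y@z38 [0.61865631 0.11665817 0.038     ]
[ 0.6743 -0.041   0.0221] -1.5608
[ 0.6743 -0.041   0.0221] 1.5808
```

Request:
{"fn": "step_arm", "kwargs": {
  "plan": [
    [-1,0.6745,-0.041,0.022,-1.549],
    [-1,0.6745,-0.041,0.022,-1.549],
    [-1,0.6745,-0.041,0.022,-1.549],
    [-1,0.6745,-0.041,0.022,-1.549],
    [-1,0.6745,-0.041,0.022,-1.549],
    [-1,0.6745,-0.041,0.022,-1.549],
    [-1,0.6745,-0.041,0.022,-1.549],
    [-1,0.6745,-0.041,0.022,-1.549],
    [-1,0.6745,-0.041,0.022,-1.549],
    [-1,0.6745,-0.041,0.022,-1.549],
    [-1,0.6745,-0.041,0.022,-1.549],
    [-1,0.6745,-0.041,0.022,-1.549],
    [-1,0.6745,-0.041,0.022,-1.549],
    [-1,0.6745,-0.041,0.022,-1.549]
  ]
}}

```text
time: 8.02
tool_pos: [0.4319, 0.3441, 0.1696]
tool_rot: [-3.141, -0.001, 3.128]
contact_force: [-0.6, -0.1, -0.3]
opening: 0.0918
grip_force: 0.0
```

Run:
```python
from h import *
from cell import *
c=read_camera("top");np.savez("top2.npz",**c)
C=cloud(c);Z=C[...,2];V=cv2.cvtColor(c["img"],cv2.COLOR_RGB2HSV)[...,2]
m=comp((V>150)&(Z>.03)&(Z<.075),455,237);print("block in tray",m.sum(),rect(c,m,.055),np.median(Z[m]))
tgt(.4315,.3455,.025,np.pi-.012)
```

```text
block in tray 745 [ 479.  -332.8   84.2   47.   -89.8] 0.05582906502725021
[0.0005 0.0015 0.1449] -0.0016
```

The block is flat in the tray at (0.479, -0.333) with its top at 0.056 m. Next I'll grasp the stick.

Request:
{"fn": "step_arm", "kwargs": {
  "plan": [
    [-1,0.0005,0.0015,0.06,0],
    [-1,0.0005,0.0015,0.12,0],
    [-1,0.0005,0.0015,0.1445,0],
    [-1,0.0005,0.0015,0.1445,0],
    [-1,0.0005,0.0015,0.1445,0],
    [0.3,0.0005,0.0015,0.1445,0],
    [1,0.0005,0.0015,0.1445,0],
    [1,0.0005,0.0015,0.1445,0],
    [1,0.0005,0.0015,0.1445,0],
    [1,0.0005,0.0015,0.1445,0],
    [1,0.0005,0.0015,0.1445,0]
  ],
  "grip_force": 40
}}

```text
time: 9.45
tool_pos: [0.4314, 0.3471, 0.0258]
tool_rot: [3.141, 0.0, 3.13]
contact_force: [-0.3, 1.6, 1.3]
opening: 0.0496
grip_force: 40.0
```

Run:
```python
from h import *
tgt(.604,.012,.15,np.pi/2+.028)
```

```text
[-0.1766 -0.3331 -0.1242] 1.531
```

Request:
{"fn": "step_arm", "kwargs": {
  "plan": [
    [1,0,0,-0.06,0],
    [1,0,0,-0.124,0],
    [1,0,0,-0.124,0],
    [1,-0.1766,-0.333,-0.124,1.531],
    [1,-0.1766,-0.333,-0.124,1.531],
    [1,-0.1766,-0.333,-0.124,1.531],
    [1,-0.1766,-0.333,-0.124,1.531],
    [1,-0.1766,-0.333,-0.124,1.531],
    [1,-0.1766,-0.333,-0.124,1.531],
    [1,-0.1766,-0.333,-0.124,1.531],
    [1,-0.1766,-0.333,-0.124,1.531],
    [1,-0.1766,-0.333,-0.124,1.531],
    [1,-0.1766,-0.333,-0.124,1.531],
    [1,-0.1766,-0.333,-0.124,1.531],
    [1,-0.1766,-0.333,-0.124,1.531],
    [1,-0.1766,-0.333,-0.124,1.531]
  ]
}}

```text
time: 11.45
tool_pos: [0.604, 0.012, 0.1498]
tool_rot: [3.141, 0.0, 1.6]
contact_force: [-0.0, -0.3, -2.7]
opening: 0.0496
grip_force: 40.0
```

Run:
```python
from h import *
from cell import *
for n in("top","scene"):
    c=read_camera(n);cv2.imwrite(f"pics/{n}3.png",c["img"][:,:,::-1]);np.savez(f"{n}3.npz",**c)
tgt(.604,.012,.05,np.pi/2+.028)
```

```text
[0.0001 0.     0.0998] 0.0004
```

View pics/scene3.png

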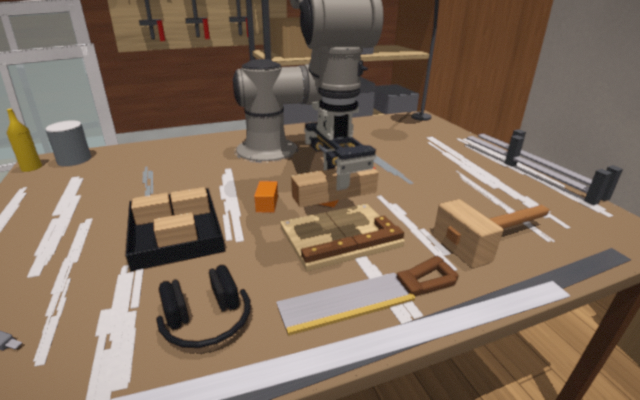

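The scene view shows the stick held level over the board at about (335,187), and the cut block in the tray at (175,230). I'll lower until it touches the base.

Request:
{"fn": "step_arm", "kwargs": {
  "plan": [
    [1,0,0,0.05,0],
    [1,0,0,0.085,0],
    [1,0,0,0.1,0],
    [1,0,0,0.104,0],
    [1,0,0,0.106,0],
    [1,0,0,0.1065,0],
    [1,0,0,0.1065,0]
  ]
}}

```text
time: 12.42
tool_pos: [0.6045, 0.0119, 0.0441]
tool_rot: [3.14, 0.0, 1.599]
contact_force: [0.6, 0.6, -2.7]
opening: 0.0494
grip_force: 40.0
```

Request:
{"fn": "step_arm", "kwargs": {
  "plan": [
    [1,0,0,0.001,0],
    [1,0,0,0.0015,0],
    [1,0,0,0.0015,0]
  ]
}}

```text
time: 12.8
tool_pos: [0.6045, 0.0118, 0.0438]
tool_rot: [3.14, 0.0, 1.599]
contact_force: [-3.4, -0.1, 8.6]
opening: 0.0497
grip_force: 40.0
```

Touchdown at z = 0.0438 m, as computed. I'll ease the down-force and slide towards the corner.

Request:
{"fn": "step_arm", "kwargs": {
  "plan": [
    [1,0,0,-0.0008,0],
    [1,0,0.006,-0.0008,0],
    [1,0,0.012,-0.0008,0],
    [1,0,0.015,-0.0008,0],
    [1,0,0.017,-0.0008,0],
    [1,0,0.019,-0.0008,0],
    [1,0,0.019,-0.0008,0]
  ]
}}

```text
time: 13.68
tool_pos: [0.6234, 0.0124, 0.0438]
tool_rot: [3.14, 0.0, 1.599]
contact_force: [-1.7, -0.7, 7.9]
opening: 0.05
grip_force: 40.0
```

Request:
{"fn": "step_arm", "kwargs": {
  "plan": [
    [1,0,0.001,-0.0003,0],
    [1,0,0.002,-0.0003,0],
    [1,0,0.003,-0.0003,0],
    [1,0,0.003,-0.0003,0]
  ]
}}

```text
time: 14.18
tool_pos: [0.6241, 0.0124, 0.0439]
tool_rot: [-3.138, 0.0, 1.599]
contact_force: [-10.3, -1.7, 11.4]
opening: 0.0498
grip_force: 40.0
```

Fence contact at x = 0.624 m, as predicted. I'll ease the push and slide to the stop.

Request:
{"fn": "step_arm", "kwargs": {
  "plan": [
    [1,0,-0.0012,-0.0003,0],
    [1,0.005,-0.0012,-0.0003,0],
    [1,0.01,-0.0012,-0.0003,0],
    [1,0.013,-0.0012,-0.0003,0],
    [1,0.013,-0.0012,-0.0003,0]
  ]
}}

```text
time: 14.8
tool_pos: [0.6237, 0.0245, 0.0438]
tool_rot: [-3.14, 0.002, 1.599]
contact_force: [-7.6, -4.4, 7.9]
opening: 0.0499
grip_force: 40.0
```

Request:
{"fn": "step_arm", "kwargs": {
  "plan": [
    [1,0.002,0,0,0],
    [1,0.004,0,0,0],
    [1,0.005,0,0,0],
    [1,0.006,0,0,0],
    [1,0.006,0,0,0]
  ]
}}

```text
time: 15.42
tool_pos: [0.6235, 0.03, 0.0438]
tool_rot: [-3.14, 0.002, 1.599]
contact_force: [-6.9, -6.7, 7.0]
opening: 0.0496
grip_force: 40.0
```

Request:
{"fn": "step_arm", "kwargs": {
  "plan": [
    [1,0.001,0,0,0],
    [1,0.002,0,0,0],
    [1,0.003,0,0,0],
    [1,0.003,0,0,0]
  ]
}}

```text
time: 15.92
tool_pos: [0.6235, 0.0306, 0.0438]
tool_rot: [-3.14, 0.005, 1.599]
contact_force: [-7.9, -15.3, 7.3]
opening: 0.0497
grip_force: 40.0
```

Request:
{"fn": "step_arm", "kwargs": {
  "plan": [
    [1,0,0.0006,0,0],
    [1,0.0002,0.0008,0,0],
    [1,0.0002,0.0008,0,0],
    [1,0.0002,0.0008,0,0]
  ]
}}

```text
time: 16.42
tool_pos: [0.6235, 0.0307, 0.0438]
tool_rot: [-3.138, 0.005, 1.599]
contact_force: [-9.9, -17.0, 9.5]
opening: 0.05
grip_force: 40.0
```

Run:
```python
from h import *
from cell import *
s=observe();print({k:np.round(s[k],3) for k in("tool_pos","tool_rot","contact_force","torque","qvel")})
c=read_camera("scene");np.savez("scene4.npz",**c)
cv2.imwrite("pics/scene4.png",cv2.resize(c["img"][140:290,260:460,::-1],None,fx=4,fy=4))
c=read_camera("top");np.savez("top4.npz",**c)
cv2.imwrite("pics/top4.png",cv2.resize(c["img"][130:250,220:370,::-1],None,fx=5,fy=5)[:600])
```

```text
{'tool_pos': array([0.624, 0.031, 0.044]), 'tool_rot': array([-3.138,  0.005,  1.599]), 'contact_force': array([ -9.913, -16.957,   9.515]), 'torque': array([-2.372,  1.428,  0.222]), 'qvel': array([-0.001,  0.001,  0.   ,  0.001,  0.   ,  0.001])}
```

View pics/scene4.png

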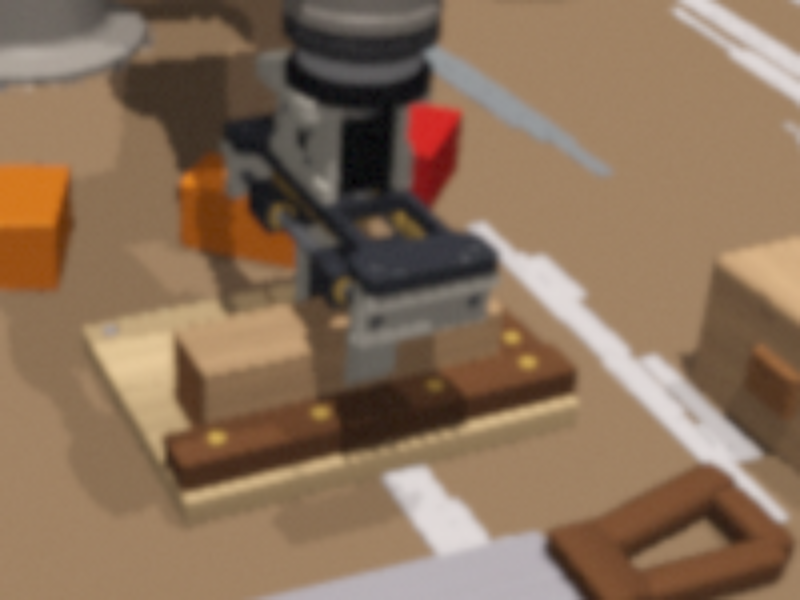

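View pics/top4.png

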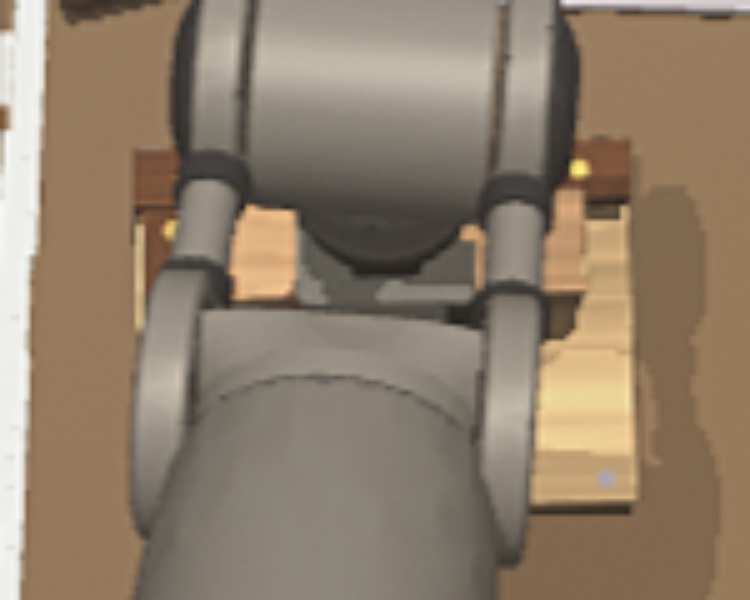

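In the scene crop the stick lies flush along the fence with its end at the stop. The stop reaction is about 17 N including friction and the fence reaction about 10 N, and the arm is still.

```bash
python3 -c "
from cell import *
print(hand_in())"
```

```text
the job is handed in; nothing more can be done
None
```

I handed the job in with the cut block let go in the tray and the stick held pressed against the fence (about 10 N) and the stop (about 17 N including friction); the hand-in returned no verdict.

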